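Set the overhang gauge and hold the fixture board out to it

ROBOT

A 6-joint arm with a two-finger parallel gripper is mounted at the origin on a cart in front of the work surface, level with it; the furniture and walls round the work are solid. World frame = base frame: x ahead of the robot, y to its left, z up, the work surface at z = 0. Lengths are in m, angles in rad, forces in N, time in s.
With the tool pointing down it reaches from about 0.325 to 0.9 m from the base axis. Payload 6.1 kg.
Tool frame: the origin (TCP) lies midway between the tips of the shut fingers; the grasp point (between the pads) lies 19 mm behind it; x points along the fingers, y is the direction in which the jaws open and shut, and the axes are right-handed (so a half turn about x gives the same grasp; the last joint's range is limited). The gripper opens to 85 mm and grips with 20 to 120 N. Pads are 22 mm wide; open, the fingers measure 114 mm over their backs; the gripper's body (76 mm by 85 mm) begins 54 mm behind the grasp point. The pads swing forward as they close: fully open they stand 13 mm farther back than shut.
Start: joints at [1.031, 0.22, 1.526, -0, 1.395, -0.126], TCP at [0.251, 0.572, 0.2] pointing down, gripper open.
Joint ranges: [-2.98, 2.98], [-0.91, 2.08], [0.09, 2.57], [-1.24, 4.39], [0.2, 2.65], [-2.68, 2.68]. Speed limits (rad/s): [2.57, 2.57, 3.01, 3.14, 3.14, 3.14].

INTERFACE

Orientations are given as [roll, pitch, yaw] about the fixed x, y, z axes, in that order (R = Rz(yaw) Ry(pitch) Rx(roll)).
In Python, from plant import movep, move_l, set_joints, gripper_to, hold, inverse_kinematics, observe, get_image, get_calibration, Unreachable, job_done gives the robot as it stands. Calls block until the motion is done:
- movep(position, orientation): joint-space move of the TCP to a pose.
- move_l(position, feed=0.15, rotation=None, max_force=None): straight line of the TCP; rotation=None keeps the orientation; feed is the mean speed in m/s. With max_force (N) it stops when the force on the tool has changed by that much, and returns True; else False.
- set_joints(angles): joint-space move.
- gripper_to(opening, f_grip=None): finger opening in m; f_grip is the grip in N (None keeps the last); returns when the fingers have stopped.
- hold(seconds).
- inverse_kinematics(position, orientation): joint angles nearest the present ones, or None.
- observe(): the state.
- get_image(name): name is "scene" or "top" or "wrist"; returns (picture, depth): 384x512x3 uint8, red, green, blue; 384x512 float32, m along the optical axis (not along the pixel's ray), 0 where there is no reading.
- get_calibration(name): a dict with "intrinsics" (3x3 intrinsics, pixels), "world_from_camera" (4x4, takes a point from camera to world coordinates). Camera axes: x right, y down, z forward; pixel columns grow to the right and rows downward; lengths in m; the calibration is good to about 2 mm. A picture is of the moment at which its call begins: read the wrist's pose just before it. get_calibration takes no time and is no camera call; for the wrist camera it gives the pose at the moment of the call.
A pose or a line that the arm cannot do raises Unreachable and nothing moves.
- job_done(): hands the job in, once; it reports no verdict.
The state is a dict: "time_s": time; "q": joint angles; "joint_velocities": joint speeds; "joint_torque": joint torques, N m; "eef_pos": TCP position; "tcp_rot": TCP orientation; "ft_force": force on the tool from outside, world axes, zero at the start; "torque": the same for the moment, N m; "opening": finger opening in m.
Only numpy, scipy, OpenCV 4.12 (cv2) and the standard library are available. Lean on these libraries where they do the work, as an engineer would, in place of code of your own. Each camera call takes 0.05 s, during which the arm holds its last target.

TASK

The casting on the fixture board is to be trimmed all round, so its end must stand out from the riser. First slide the gauge carriage along its rail until its pointer bar stands opposite the mark fin; then take the board by its upright post and slide it straight out, flat on the riser and never lifted, until its outer end is level with the pointer bar. The board is nose-heavy and would tip there, so finish while still holding it flat: do not let go at the end, and leave the gauge at the mark and the other things alone.

Things in the scene. Friction and masses are not known exactly. Their poses are not given: they have to be found in the camera images.
- stand: fixed steel stand; its riser, 100 mm wide (x), 170 long (y), 60 high, has a flat top without side guides on which the board lies. Origin: on the table under the middle of the riser's outer end; the riser covers y = 0 to +170 mm, outward (the way the board must go) is -y. Turned only about the vertical. The gauge rail lies parallel to y at x = +80 mm, y = -205 to +5 mm, top 50 mm high
- bed_edge (a point): middle of the upper edge at the riser's outer end, 60 mm above the table (stand frame 0, 0, 60 mm); axes as the stand's
- carriage (a joint): slide of the gauge carriage on its rail, m: 0 is the end nearest the riser, it grows outward (stand -y), travel 0.12; the pointer bar is at stand y = -0.060 minus this value. Friction about 3 N, stays where it is left
- carriage_grip (a point): centre of the carriage's upright black block grip, 24 mm (stand x) by 20 mm (stand y) by 40 mm high, 86 mm above the table, foot at 66 mm; pinch it from above across its 20 mm (fingers closing along the rail). The carriage below it is 44 by 40 mm. Axes as the stand's
- pointer (a point): tip, on the board's side, of the carriage's thin steel cross bar (3 mm wide), 63 mm above the table, at the same stand y as the grip's centre, 9.5 mm clear of the board's side. The bar sticks out on the other side too, towards the mark fin. Axes as the stand's
- mark (a point): upper part of the mark fin, a fixed upright steel fin 3 mm thick on a small clip at the rail's far side (stand x about +117 mm), top 66 mm above the table, this point 64. It stands elsewhere along the rail each time: 135 to 170 mm beyond the riser's outer end. The pointer bar is opposite it when both have the same stand y. Axes as the stand's
- board: loose aluminium plate 90 mm (x) by 240 mm (y) by 10 mm thick; a casting 60 by 110 by 28 mm is bolted on its outer half, a black post stands near its inner end. Origin: centre of the underside, 60 mm above the table. Its -y end is the outer end. 0.5 to 0.85 kg; balance point about 19 mm outward of the middle: it tips by itself once it stands out more than about 100 mm
- post (a point): centre of the board's upright black post, 30 mm (board x) by 22 mm (board y) by 50 mm high, 95 mm above the table (it stands on the plate's top, 70 mm), on the board's middle line, 215 mm from the outer end. Pinch it from above across its 22 mm (fingers closing along board y). Axes as the board's
- board_end (a point): middle of the upper edge of the board's outer end, 70 mm above the table, 215 mm from the post's centre in board -y. Axes as the board's
- spare_block_a: bystander: dark locating block with a small post, 24 by 60 by 29 mm, behind the riser; origin under its centre
- spare_block_b: bystander: dark locating block, 25 by 52 by 21 mm, behind the riser; origin under its centre
- spare_block_c: bystander: dark locating block, 24 by 63 by 28 mm, at the back of the table; origin under its centre
- spare_block_d: bystander: dark locating block, 24 by 59 by 27 mm, at the back of the table; origin under its centre

How it is judged:
By the outcome, as a careful person would: the job done as asked, in the order asked, and still so for the second after the job is handed in, while the arm keeps its last pose, push and grip.
It also fails if it takes over 42 s, if anything falls off the work surface, if the arm or the gripper's body presses on something with over 40 N, if the wrist force passes 120 N, or if a joint passes its speed limit or range.

## Working session

There is one attempt and no reset: what is moved stays moved. The work goes in short steps, each a Python script; the robot and the scene stay as the last script left them, time stands still between calls to the robot, and variables do not carry over. Pictures are saved under pics/ and viewed, and the job is handed in when it is done.

```bash
ls; mkdir -p pics; cat > h.py <<'E'
import numpy as np, cv2
from plant import *
def snap(n,tag):
    c=get_calibration(n); p,d=get_image(n)
    np.savez(f'pics/{tag}.npz',p=p,d=d,K=c['intrinsics'],T=c['world_from_camera'])
    cv2.imwrite(f'pics/{tag}.png',cv2.cvtColor(p,cv2.COLOR_RGB2BGR))
def load(tag): return np.load(f'pics/{tag}.npz')
def cloud(tag):
    z=load(tag);d=z['d'];K=z['K'];T=z['T']
    v,u=np.mgrid[:384,:512]
    P=np.stack([(u-K[0,2])/K[0,0]*d,(v-K[1,2])/K[1,1]*d,d],-1)
    return P@T[:3,:3].T+T[:3,3]
def ray_z(tag,u,v,h):
    z=load(tag);K=z['K'];T=z['T']
    r=T[:3,:3]@np.array([(u-K[0,2])/K[0,0],(v-K[1,2])/K[1,1],1]);o=T[:3,3]
    return o+r*(h-o[2])/r[2]
def crop(tag,x0,y0,x1,y1,s,out):
    p=cv2.imread(f'pics/{tag}.png')[y0:y1,x0:x1]
    cv2.imwrite(f'pics/{out}.png',cv2.resize(p,None,fx=s,fy=s,interpolation=cv2.INTER_CUBIC))
E
python3 - <<'E'
from h import *
o=observe();print(o)
for n in('scene','top','wrist'):
    snap(n,n+'0'); z=load(n+'0'); print(n,z['K'].round(1).tolist(),z['T'].round(3).tolist())
a=cv2.imread('pics/scene0.png');b=cv2.imread('pics/top0.png')
E
```

```text
pics
{'time_s': 0.0, 'q': array([ 1.03089218e+00,  2.21221339e-01,  1.52760276e+00, -6.66046085e-06,
        1.39471569e+00, -1.26091410e-01]), 'joint_velocities': array([-1.99878539e-03,  5.76506859e-04, -5.19779714e-04,  7.42378765e-05,
        5.42412358e-04,  1.68596077e-03]), 'joint_torque': array([-8.69961553e-06, -4.96888053e+01, -3.89397061e+01, -4.55349837e-04,
        1.08611968e-02, -3.08556457e-05]), 'eef_pos': array([0.25096973, 0.57166954, 0.1985067 ]), 'tcp_rot': array([-1.69352116,  1.56884918, -2.10733273]), 'ft_force': array([-0.13169221, -0.89629193,  0.10541645]), 'torque': array([-0.02186103,  0.02197905, -0.00103846]), 'opening': 0.08531247231992685}
scene [[438.7, 0.0, 256.2], [0.0, 438.7, 198.6], [0.0, 0.0, 1.0]] [[0.569, -0.358, 0.741, 0.021], [-0.822, -0.229, 0.521, -0.272], [-0.017, -0.905, -0.425, 0.431], [0.0, 0.0, 0.0, 1.0]]
top [[463.0, 0.0, 249.6], [0.0, 463.0, 192.3], [0.0, 0.0, 1.0]] [[-0.028, -0.998, 0.058, 0.599], [-0.999, 0.027, -0.018, 0.178], [0.016, -0.059, -0.998, 0.934], [0.0, 0.0, 0.0, 1.0]]
wrist [[268.8, 0.0, 255.0], [0.0, 268.8, 193.8], [0.0, 0.0, 1.0]] [[0.402, 0.867, 0.295, 0.177], [0.916, -0.38, -0.132, 0.606], [-0.002, 0.323, -0.946, 0.373], [0.0, 0.0, 0.0, 1.0]]
```

View pics/scene0.png

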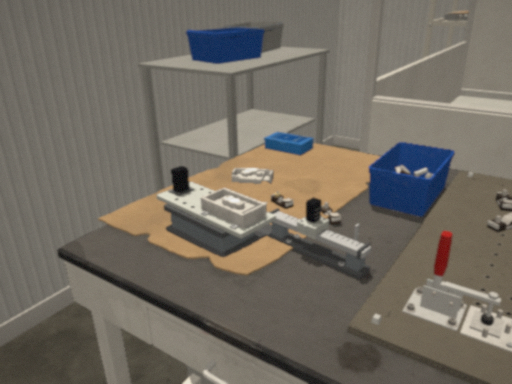

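View pics/top0.png

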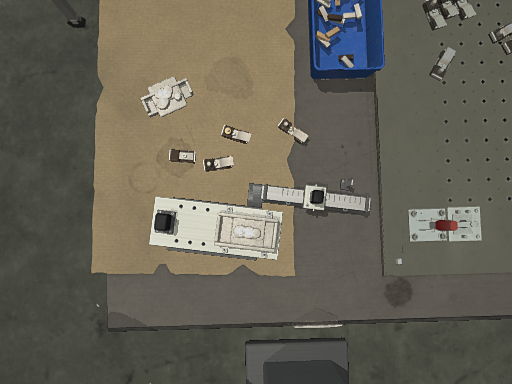

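View pics/wrist0.png

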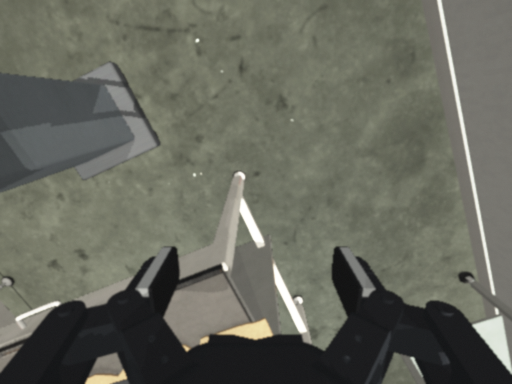

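The top picture shows the board with its post at about (163,222) and its outer end near x=280. The carriage grip is at (316,197) and the mark fin's clip near (347,184). I'll enlarge this area.

```bash
python3 - <<'E'
from h import *
crop('top0',240,165,380,265,5.7,'c1')
crop('top0',140,180,300,270,5,'c2')
P=cloud('top0')
for u,v in [(163,222),(316,197),(347,184),(346,180),(246,232),(200,215),(270,250),(255,190),(340,200),(190,240)]:
    print(u,v,P[v,u].round(4))
E
```

```text
163 222 [0.5984 0.3166 0.1178]
316 197 [0.6354 0.0445 0.1074]
347 184 [ 0.6623 -0.0287  0.0356]
346 180 [ 0.6722 -0.0328  0.0103]
246 232 [0.5762 0.1714 0.0979]
200 215 [0.6094 0.2558 0.0716]
270 250 [0.5427 0.1291 0.096 ]
255 190 [0.657  0.1505 0.0109]
340 200 [ 0.6309 -0.0108  0.0495]
190 240 [0.5637 0.2754 0.0704]
```

View pics/c1.png

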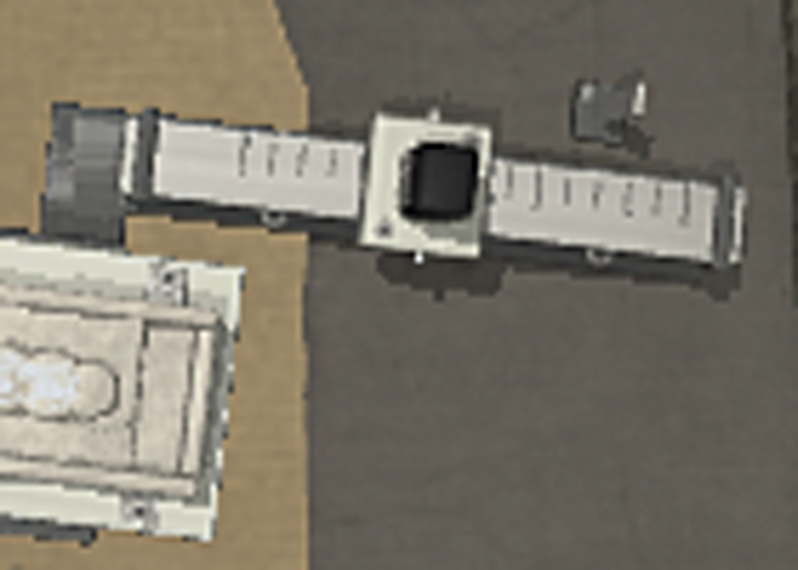

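View pics/c2.png

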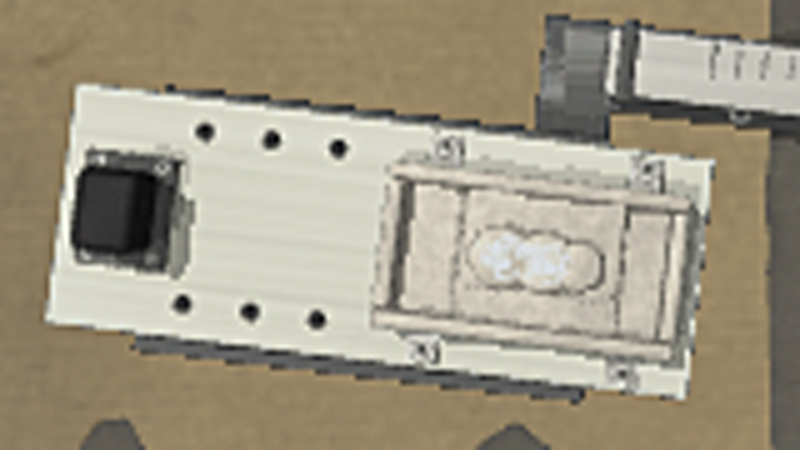

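```bash
python3 - <<'E'
from h import *
f=lambda x,y,h:ray_z('top0',240+(x+.5)/5.7-.5,165+(y+.5)/5.7-.5,h)
g=lambda x,y,h:ray_z('top0',140+(x+.5)/5-.5,180+(y+.5)/5-.5,h)
print('grip',f(441,180,.107)); 
for n,a,b in(('railU',(160,122),(715,182)),('railL',(155,204),(710,262))):
    A=f(*a,.05);B=f(*b,.05);d=A-B;print(n,A,B,'yaw',np.degrees(np.arctan2(-d[0],d[1])))
c=[g(*a,.07) for a in((78,85),(715,160),(685,398),(45,322))]
for x in c:print(x)
for a,b in((0,1),(3,2)):
    d=c[a]-c[b];print(np.linalg.norm(d),'board yaw',np.degrees(np.arctan2(-d[0],d[1])))
d=c[1]-c[2];print(np.linalg.norm(d),np.degrees(np.arctan2(d[1],d[0])))
print('pointers',f(420,257,.063),f(434,116,.063),'fin',f(640,98,.064))
print('post top',g(115,210,.12))
# riser depth
P=cloud('top0')
m=(abs(P[...,2]-.0597)<.002);q=P[m];print(m.sum(),q.mean(0))
cv2.imwrite('pics/m.png',cv2.resize((m*255).astype(np.uint8)[165:275,130:390],None,fx=3,fy=3,interpolation=0))
E
```

```text
grip [0.63684688 0.0426264  0.107     ]
railU [0.66155203 0.12718947 0.05      ] [ 0.63629338 -0.05911541  0.05      ] yaw -7.720911465968021
railL [0.63404235 0.12970229 0.05      ] [ 0.609445   -0.05627845  0.05      ] yaw -7.534071115948933
[0.64595792 0.33839162 0.07      ]
[0.61148061 0.10188885 0.07      ]
[0.52360535 0.11586994 0.07      ]
[0.55849044 0.35196948 0.07      ]
0.2390026036499423 board yaw -8.294138215657455
0.2386628629959611 board yaw -8.404972336091575
0.08898051288574862 -9.040077873119545
pointers [0.61360191 0.04331491 0.063     ] [0.66018048 0.03697496 0.063     ] fin [ 0.66425845 -0.0315736   0.064     ]
post top [0.59909639 0.31690676 0.12      ]
428 [0.641656   0.14677647 0.06004455]
```

View pics/m.png

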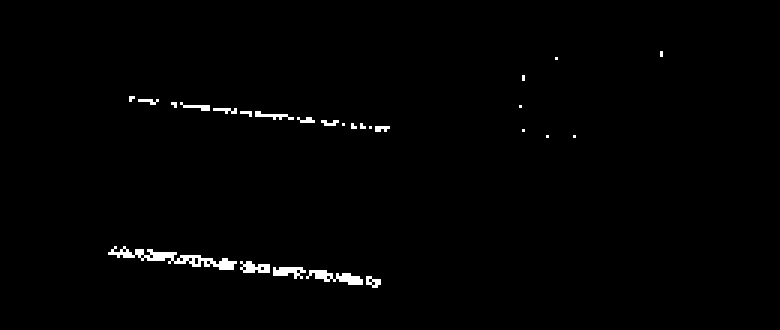

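```bash
cat >> h.py <<'E'
from scipy.spatial.transform import Rotation as Rn
def rot(deg,s=1):
    a=np.radians(deg); y=s*np.array([-np.sin(a),np.cos(a),0]); x=np.array([0,0,-1.]); z=np.cross(x,y)
    return Rn.from_matrix(np.c_[x,y,z]).as_euler('xyz')
E
python3 - <<'E'
from h import *
R0=Rn.from_euler('xyz',observe()['tcp_rot']).as_matrix();print(R0.round(2))
z=load('wrist0');T=z['T'];print((R0.T@(T[:3,3]-observe()['eef_pos'])).round(3),(R0.T@T[:3,:3]).round(3))
for s in(1,-1):
  for p in([.634,.041,.2],[.598,.317,.2],[.57,.14,.2]):
    print(s,inverse_kinematics(p,rot(-7.7,s)))
E
```

```text
[[-0.    0.4   0.92]
 [-0.    0.92 -0.4 ]
 [-1.   -0.   -0.  ]]
[-0.174  0.001 -0.082] [[ 0.001 -0.323  0.946]
 [ 1.     0.    -0.   ]
 [-0.     0.946  0.323]]
1 [-0.05945528  0.24454193  1.49728743  0.          1.3997633  -1.49586126]
1 [ 3.71043938e-01  3.42920717e-01  1.37689467e+00 -4.44089210e-16
  1.42177727e+00 -1.06536204e+00]
1 [ 1.06528338e-01  1.29950972e-01  1.62844909e+00 -4.44089210e-16
  1.38319260e+00 -1.32987764e+00]
-1 [-0.05945528  0.24454193  1.49728743  0.          1.3997633   1.6457314 ]
-1 [ 3.71043938e-01  3.42920717e-01  1.37689467e+00 -4.44089210e-16
  1.42177727e+00  2.07623062e+00]
-1 [ 1.06528338e-01  1.29950972e-01  1.62844909e+00 -4.44089210e-16
  1.38319260e+00  1.81171502e+00]<sys>:0: UserWarning: Gimbal lock detected. Setting third angle to zero since it is not possible to uniquely determine all angles.
```

```bash
python3 - <<'E' 2>/dev/null
from h import *
movep([.575,.015,.17],rot(-7.7)); print(observe()['time_s'],observe()['eef_pos'])
hold(.3)
snap('wrist','w1')
crop('w1',130,60,390,255,3,'w1c')
E
```

```text
2.45 [0.57502361 0.01584216 0.17007032]
```

View pics/w1.png

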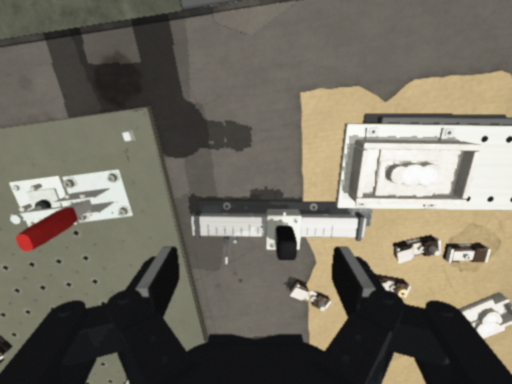

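View pics/w1c.png

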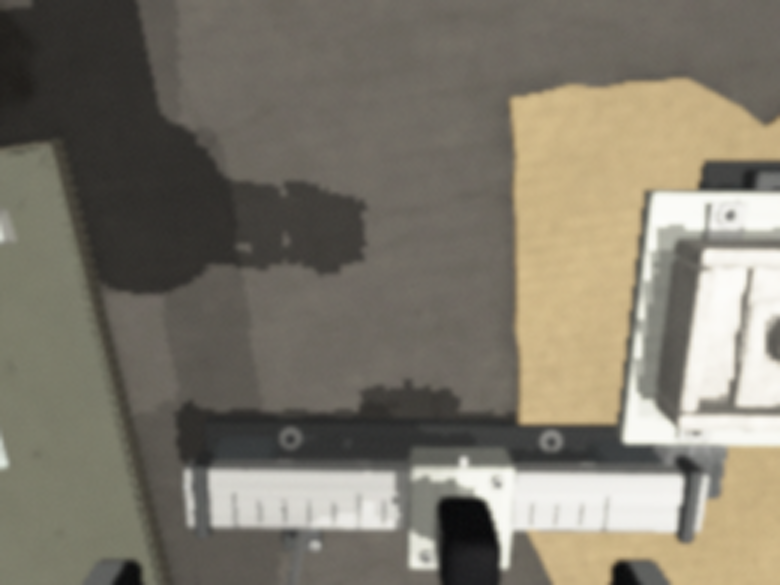

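```bash
python3 - <<'E' 2>/dev/null
from h import *
crop('w1',185,195,315,280,6,'w1d')
P=cloud('w1')
for v in range(236,270,2): print(v,[f"{P[v,u,2]*1000:.0f}" for u in range(220,245)])
E
```

```text
236 ['-1', '-1', '-1', '-1', '-0', '8', '9', '7', '7', '8', '14', '14', '9', '9', '8', '9', '8', '6', '-1', '0', '-0', '-1', '-0', '0', '-0']
238 ['0', '-1', '0', '-1', '-0', '8', '8', '8', '8', '21', '20', '19', '7', '9', '8', '9', '8', '8', '-0', '-1', '-0', '1', '0', '-0', '-2']
240 ['0', '-1', '-1', '0', '0', '7', '8', '8', '8', '26', '27', '18', '8', '7', '10', '9', '10', '7', '0', '-1', '-0', '0', '-1', '0', '-1']
242 ['-0', '-0', '0', '-1', '0', '8', '10', '8', '31', '32', '31', '20', '8', '8', '10', '11', '10', '5', '-0', '0', '1', '-1', '-1', '-1', '0']
244 ['0', '0', '1', '-0', '-1', '0', '-0', '-0', '37', '37', '33', '1', '0', '-0', '-2', '344', '1', '-0', '-1', '-0', '-1', '-0', '0', '0', '1']
246 ['-1', '0', '0', '0', '-0', '-1', '-0', '0', '42', '42', '35', '-0', '-1', '-0', '-0', '-1', '1', '-1', '-1', '-1', '-2', '1', '-0', '-1', '-1']
248 ['-1', '-0', '-0', '0', '-1', '-1', '-0', '46', '47', '46', '34', '-0', '-0', '-0', '-0', '-0', '1', '0', '-0', '-1', '0', '-2', '0', '-0', '-1']
250 ['0', '0', '-1', '-0', '-1', '0', '0', '52', '52', '48', '-1', '-1', '-1', '-0', '
[... 697 characters left out ...]
65', '66', '62', '-0', '-0', '344', '-1', '1', '-2', '0', '-0', '0', '-0', '-1', '-1', '1', '-1', '-1', '-1']
262 ['-1', '0', '0', '-0', '-0', '-1', '65', '66', '0', '-1', '-0', '-0', '0', '-1', '1', '-1', '-0', '0', '-1', '-1', '-1', '-1', '-0', '-1', '-1']
264 ['1', '-1', '-0', '-0', '-0', '1', '-1', '-1', '0', '1', '-0', '-1', '0', '-0', '-1', '1', '0', '-1', '-1', '-0', '-1', '-0', '-1', '-0', '1']
266 ['-1', '-1', '0', '-1', '1', '0', '0', '-0', '0', '-0', '-1', '0', '-1', '-2', '-0', '0', '1', '1', '0', '-0', '-1', '-0', '-0', '-1', '-1']
268 ['-1', '-1', '0', '-1', '-1', '-1', '-1', '-0', '-0', '-1', '-0', '0', '1', '-0', '-1', '-0', '-1', '-0', '-1', '-0', '-1', '1', '-1', '1', '-1']
```

View pics/w1d.png

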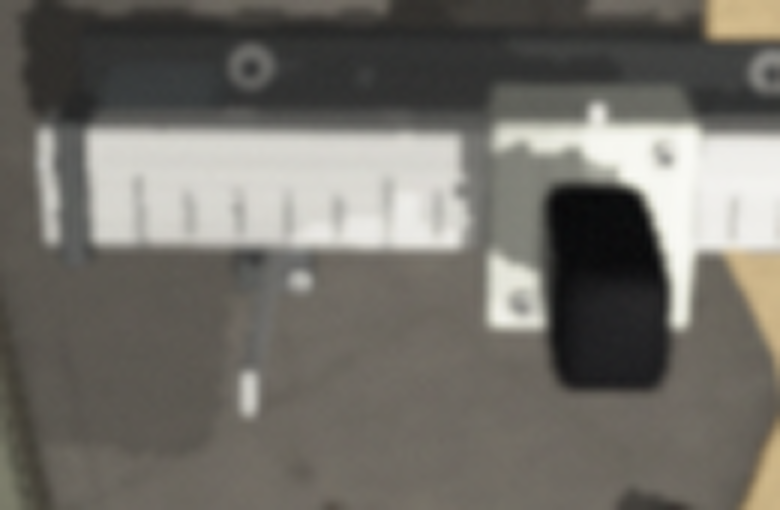

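```bash
python3 - <<'E' 2>/dev/null
from h import *
f=lambda x,y,h:ray_z('w1',185+(x+.5)/6-.5,195+(y+.5)/6-.5,h)
fin=f(249,393,.066); pt=f(598,113,.0635)
print(fin,pt)
P=cloud('w1')
# rail direction: cloud points with z~.05, edges
m=abs(P[...,2]-.05)<.003
import itertools
L=[];U=[]
for u in range(195,365):
    vs=np.where(m[200:250,u])[0]+200
    if len(vs)>10: L.append(P[vs.max(),u]);U.append(P[vs.min(),u])
for n,E in(('far',L),('near',U)):
    E=np.array(E);
    k=np.polyfit(E[:,1],E[:,0],1)
    for _ in range(5):
        r=E[:,0]-np.polyval(k,E[:,1]); k=np.polyfit(E[abs(r)<.002,1],E[abs(r)<.002,0],1)
    print(n,len(E),(abs(r)<.002).sum(),'yaw',np.degrees(np.arctan(-k[0])),'x at y=0',k[1])
# board edge line z~.07
m=abs(P[...,2]-.07)<.003
U=[]
for u in range(355,505):
    vs=np.where(m[120:215,u])[0]+120
    if len(vs)>3: U.append(P[vs.max(),u])
U=np.array(U);k=np.polyfit(U[:,1],U[:,0],1)
for _ in range(5):
    r=U[:,0]-np.polyval(k,U[:,1]); g=abs(r)<.002;k=np.polyfit(U[g,1],U[g,0],1)
print('board',len(U),g.sum(),np.degrees(np.arctan(-k[0])),k)
for a in(-7.4,-7.7,-8):
    yd=np.array([-np.sin(np.radians(a)),np.cos(np.radians(a)),0]);print(a,(pt-fin)@yd,yd@pt,yd@fin)
# riser edges from top cloud
Q=cloud('top0')
m=abs(Q[...,2]-.0597)<.003
for lo,hi in((190,212),(230,265)):
    E=[]
    for u in range(165,262):
        vs=np.where(m[lo:hi,u])[0]+lo
        if len(vs): E.append(Q[vs.mean().astype(int),u] if lo<200 else Q[vs.max(),u])
    E=np.array(E);k=np.polyfit(E[:,1],E[:,0],1)
    for _ in range(5):
        r=E[:,0]-np.polyval(k,E[:,1]); g=abs(r)<.003;k=np.polyfit(E[g,1],E[g,0],1)
    print('riser',len(E),g.sum(),np.degrees(np.arctan(-k[0])))
# black grip cloud
m=(P[...,2]>.102)&(P[...,2]<.110)&(P[...,0]>.6); q=P[m]; print('grip top',len(q),q.mean(0),q.min(0),q.max(0))
E
```

```text
[ 0.66666119 -0.03113391  0.066     ] [0.61680112 0.04387901 0.0635    ]
far 126 117 yaw -8.216820089457665 x at y=0 0.6458808885992439
near 126 123 yaw -8.245545024157495 x at y=0 0.6205885191047092
board 150 150 -8.443092490136477 [0.14843574 0.59840425]
-7.4 0.06796639273259177 0.12295482001226779 0.05498842727967602
-7.7 0.06765598348492938 0.12612619388885285 0.05847021040392346
-8 0.06734371941430357 0.12929410995212023 0.06195039053781666
riser 85 85 -8.310053241922633
riser 91 91 -8.22327761360567
grip top 391 [0.63771931 0.04047428 0.10522902] [0.62627063 0.03032918 0.10200475] [0.65060948 0.0511756  0.10773598]
```

```bash
cat >> h.py <<'E'
A=-8.24
YD=np.array([-np.sin(np.radians(A)),np.cos(np.radians(A)),0])
XD=np.array([np.cos(np.radians(A)),np.sin(np.radians(A)),0])
E
python3 - <<'E' 2>/dev/null
from h import *
G=np.array([.6379,.0407,0])
gripper_to(.055,30)
movep(G+[0,0,.15],rot(A))
print(move_l(G+[0,0,.074],.12,max_force=8), observe()['eef_pos'],observe()['ft_force'])
gripper_to(.0,30); o=observe(); print(o['time_s'],o['opening'],o['eef_pos'],o['ft_force'])
snap('wrist','w2')
E
```

```text
False [0.63845768 0.04056573 0.07492684] [1.38277725 0.43166335 0.23521972]
4.9333 0.00011549165093045241 [0.6381375  0.0406873  0.07437489] [-0.34043607  0.02490382  2.57890978]
```

View pics/w2.png

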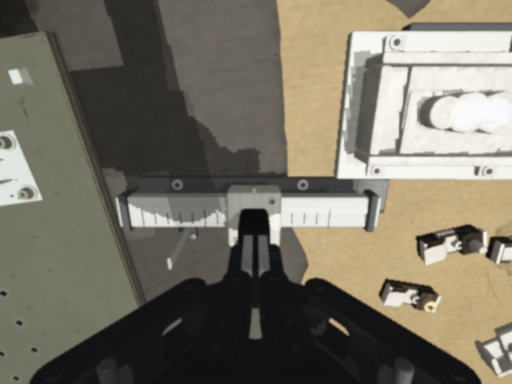

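```bash
python3 - <<'E' 2>/dev/null
from h import *
crop('w2',150,160,350,310,4,'w2c')
P=cloud('w2')
for v in range(205,300,5): print(v,[f"{P[v,u,0]*1000:.0f}/{P[v,u,2]*1000:.0f}" for u in (235,241,248,254,260,266,272)])
snap('scene','s1');crop('s1',240,170,400,290,5,'s1c')
E
```

```text
205 ['625/66', '626/67', '627/67', '627/67', '628/67', '629/65', '629/66']
210 ['630/66', '630/66', '627/75', '628/75', '628/75', '630/73', '633/66']
215 ['633/67', '628/81', '627/84', '628/84', '628/84', '630/82', '637/66']
220 ['637/66', '628/88', '627/91', '628/91', '629/91', '630/89', '641/66']
225 ['641/66', '627/98', '627/100', '628/98', '628/99', '630/97', '645/66']
230 ['646/66', '628/103', '628/104', '629/103', '629/104', '630/103', '649/66']
235 ['650/65', '630/106', '628/110', '629/110', '629/110', '629/111', '653/66']
240 ['653/68', '633/106', '628/117', '628/117', '629/117', '630/116', '658/66']
245 ['632/113', '631/115', '628/122', '629/122', '629/122', '629/123', '634/115']
250 ['631/121', '631/121', '629/127', '629/126', '629/128', '630/127', '634/120']
255 ['631/126', '632/125', '628/132', '628/132', '629/132', '629/132', '635/124']
260 ['631/130', '632/130', '628/136', '629/136', '629/137', '629/137', '634/130']
265 ['631/134', '631/135', '629/140', '628/141', '629/141', '630/140', '633/135']
270 ['626/146', '627/146', '629/143', '629/144', '630/144', '630/144', '628/147']
275 ['625/152', '625/152', '627/151', '632/144', '632/144', '629/149', '628/151']
280 ['626/153', '627/152', '627/153', '634/145', '633/146', '628/153', '628/154']
285 ['626/157', '627/156', '628/156', '637/144', '633/150', '629/155', '628/157']
290 ['626/161', '627/159', '627/160', '641/143', '633/153', '628/160', '629/159']
295 ['627/162', '627/162', '628/162', '643/144', '636/153', '628/163', '628/163']
```

View pics/w2c.png

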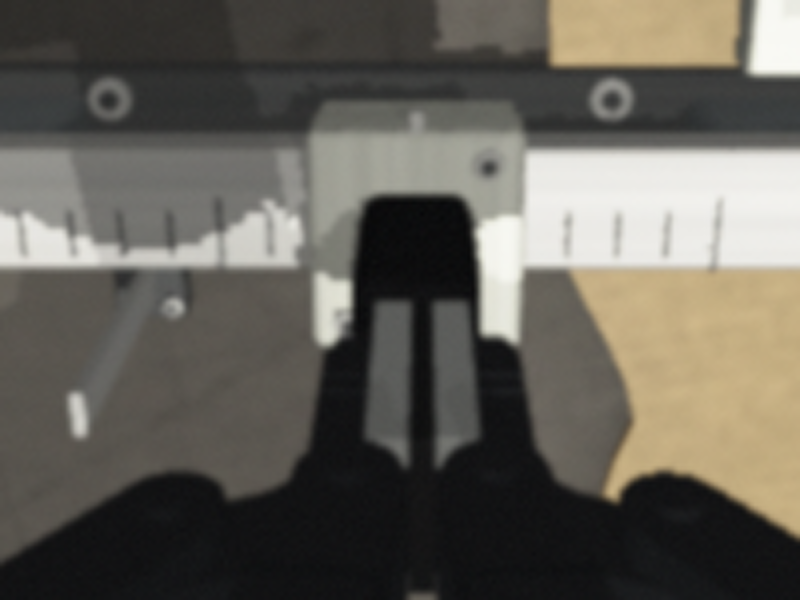

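View pics/s1c.png

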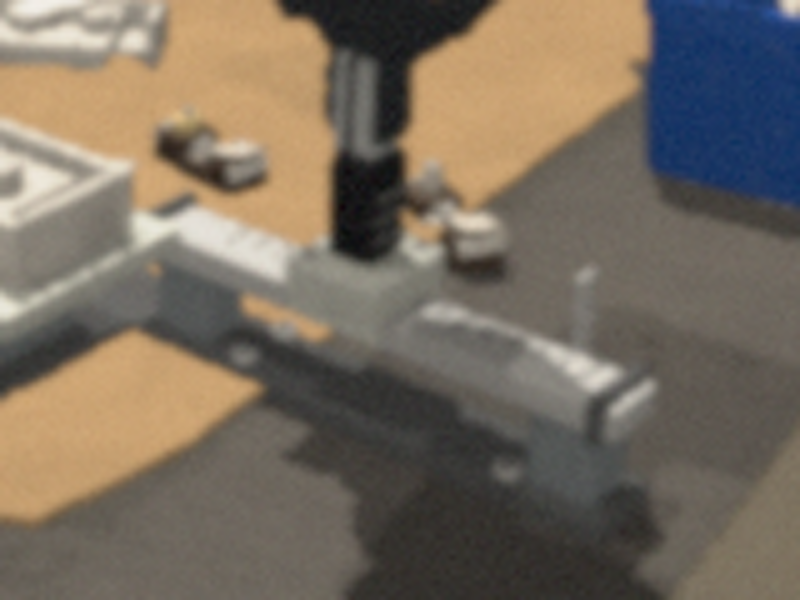

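```bash
python3 - <<'E' 2>/dev/null
from h import *
print(load('w2')['T'][:3,3])
gripper_to(.055,30); o=observe(); print(o['time_s'],o['opening'],o['eef_pos'],o['ft_force'])
snap('wrist','w3');crop('w3',150,160,350,310,4,'w3c')
P=cloud('w3')
for v in range(205,300,6): print(v,[f"{P[v,u,0]*1000:.0f}/{P[v,u,1]*1000:.0f}/{P[v,u,2]*1000:.0f}" for u in range(200,310,10)])
E
```

```text
[0.55723913 0.0531416  0.24880702]
5.6 0.05487533329043564 [0.63766845 0.04068237 0.07367335] [-0.16334017  0.58054042  0.3997745 ]
205 ['627/-1/51', '628/7/50', '629/15/49', '625/25/65', '625/32/66', '626/39/67', '627/47/66', '628/54/67', '630/61/65', '637/69/50', '638/77/49']
211 ['632/-2/49', '633/6/50', '634/14/49', '629/24/66', '630/31/66', '628/39/75', '629/46/74', '633/53/67', '634/60/65', '642/69/51', '643/77/51']
217 ['637/-3/49', '638/5/51', '639/13/50', '634/23/66', '630/32/76', '627/40/86', '629/46/85', '638/53/66', '639/60/65', '647/68/50', '649/76/50']
223 ['642/-4/50', '644/3/49', '645/12/50', '639/22/65', '629/33/90', '628/40/94', '628/46/95', '634/52/84', '644/59/66', '652/68/50', '654/76/50']
229 ['671/-20/-1', '672/-10/-1', '674/-0/-1', '643/22/66', '628/34/101', '628/40/102', '629/46/103', '634/52/93', '649/59/66', '683/71/1', '681/80/7']
235 ['678/-22/-1', '679/-12/-1', '681/-1/-1', '648/21/66', '629/34/106', '630/40/106', '631/45/105', '634/51/102', '654/58/65', '690/70/1', '687/79/8']
241 ['624/13/117', '685/-13/-0', '687/-3/-1', '654/20/65', '633/33/106', '634
[... 700 characters left out ...]
', '722/-9/1', '724/1/-0', '725/12/0', '728/23/-1', '728/34/1', '732/44/-2', '731/55/1', '734/66/-1', '735/76/0']
277 ['635/14/135', '729/-22/-1', '731/-11/-1', '732/0/0', '732/11/1', '735/22/-0', '737/33/-1', '738/43/-1', '740/54/-1', '741/65/-1', '743/76/-1']
283 ['637/14/137', '736/-23/0', '738/-12/-0', '739/-1/0', '740/10/1', '743/21/-1', '745/31/-1', '746/42/-0', '747/53/0', '749/64/-1', '750/75/0']
289 ['640/13/137', '744/-24/-0', '745/-13/0', '748/-3/-1', '749/8/-0', '751/19/-1', '753/30/-1', '753/41/-0', '757/52/-2', '757/63/-0', '749/73/11']
295 ['642/13/139', '752/-26/0', '754/-15/-1', '755/-4/0', '756/7/1', '759/18/-1', '760/29/-1', '763/40/-1', '759/52/5', '757/62/9', '758/73/9']
```

View pics/w3c.png

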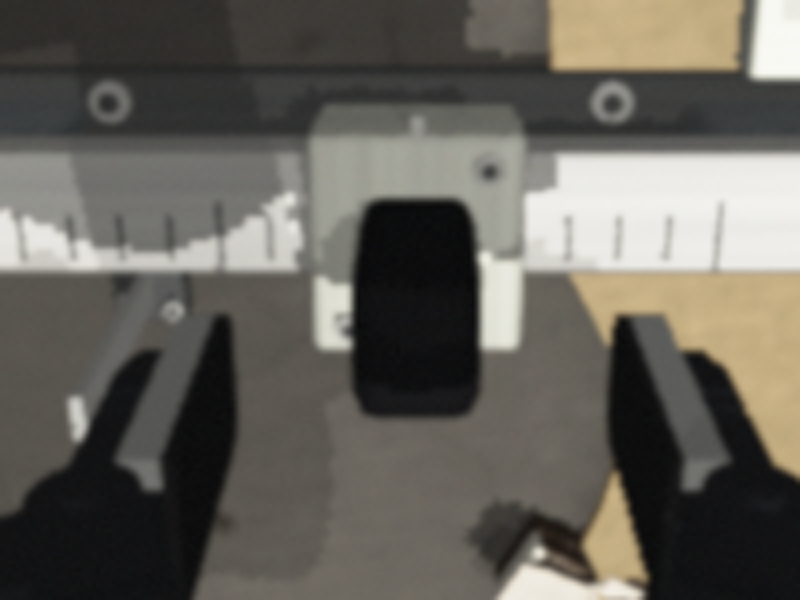

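The shut fingertips turned out to be about 34 mm above the reported TCP: the depth image puts them at z≈0.109 while the TCP reads 0.074. They closed just above the grip and moved nothing. I'll go lower by that amount, with a force limit, and look before closing.

```bash
python3 - <<'E' 2>/dev/null
from h import *
G=np.array([.6379,.0407,0])
print(move_l(G+[0,0,.042],.08,max_force=6)); o=observe(); print(o['time_s'],o['opening'],o['eef_pos'],o['ft_force'])
snap('wrist','w4')
gripper_to(0,30); o=observe(); print(o['time_s'],o['opening'],o['eef_pos'],o['ft_force'])
snap('wrist','w5')
a=cv2.imread('pics/w4.png')[150:384,130:390];b=cv2.imread('pics/w5.png')[150:384,130:390]
cv2.imwrite('pics/w45.png',cv2.resize(np.hstack([a,b]),None,fx=1.5,fy=1.5))
E
```

```text
False
6.2 0.05490911372203654 [0.63736111 0.0407493  0.04114389] [ 0.83652352  0.05519895 -0.68754275]
6.65 0.019475028987942997 [0.63838511 0.04059244 0.04272339] [-1.34223987  0.17096602  2.86401272]
```

View pics/w45.png

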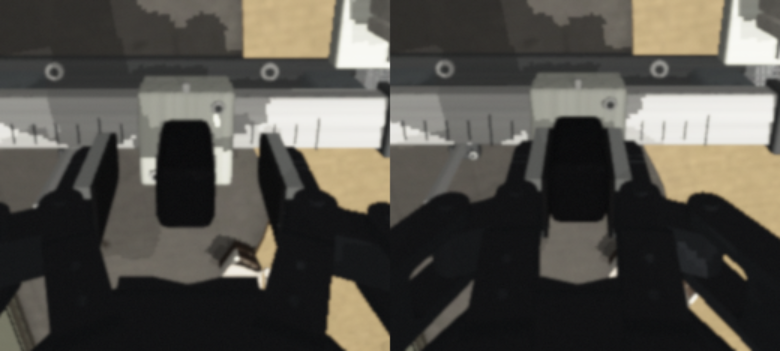

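Now gripped, with an opening of 19.5 mm. Sliding.

```bash
python3 - <<'E' 2>/dev/null
from h import *
o=observe();p0=o['eef_pos']
G=np.array([.6379,.0407,.042])
print(move_l(G-.0671*YD,.06,max_force=25)); hold(.3); o=observe(); print(o['time_s'],o['opening'],o['eef_pos'],(o['eef_pos']-p0)@YD,o['ft_force'])
snap('wrist','w6'); snap('top','t6')
crop('t6',290,165,390,240,8,'t6c'); crop('w6',150,130,350,280,4,'w6c')
E
```

```text
False
8.2667 0.019603603797065782 [ 0.62865924 -0.02609581  0.04268637] -0.0673755119395625 [-1.12584571  0.74126556  5.53696897]
```

View pics/w6c.png

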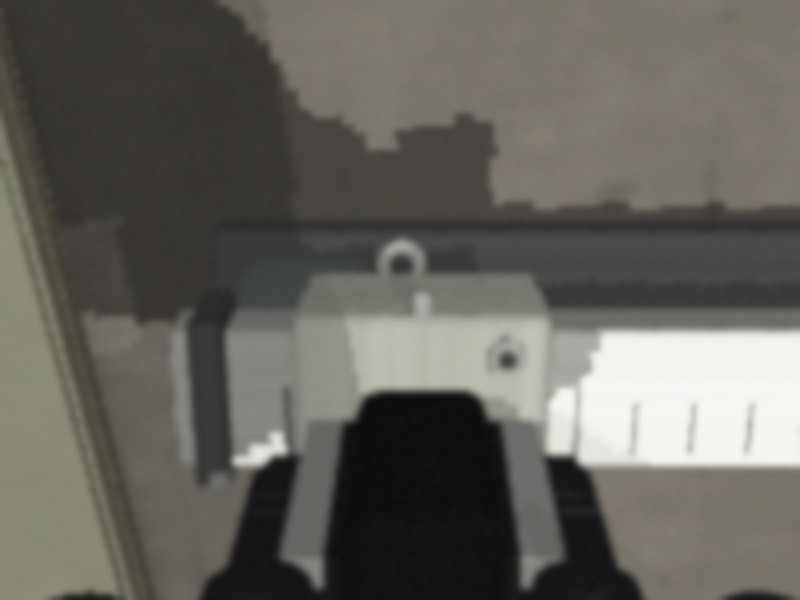

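View pics/t6c.png

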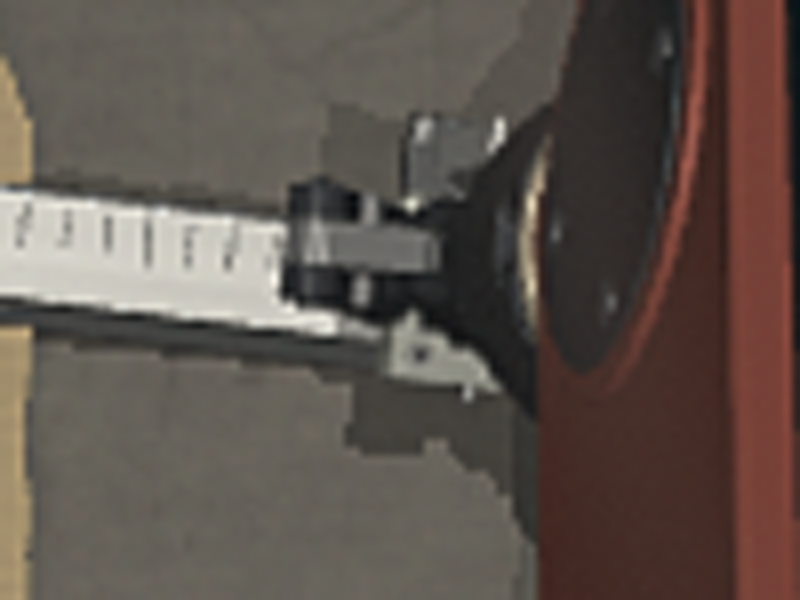

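```bash
python3 - <<'E' 2>/dev/null
from h import *
pt=ray_z('w6',150+422.5/4-.5,130+302.5/4-.5,.0635); print('ptr stand-y',pt@YD,'fin',np.array([.66666,-.03113,0])@YD)
G=np.array([.6379,.0407,.042])-.0671*YD
gripper_to(.055)
move_l(G+[0,0,.075],.15)
move_l(G-.045*XD+[0,0,.075],.15); o=observe(); print(o['time_s'],o['eef_pos'])
hold(.15)
snap('wrist','w7'); crop('w7',185,150,345,270,5,'w7c')
E
```

```text
ptr stand-y 0.06504506130057351 fin 0.06473701307608729
9.9 [ 0.58348501 -0.01921876  0.11620316]
```

View pics/w7c.png

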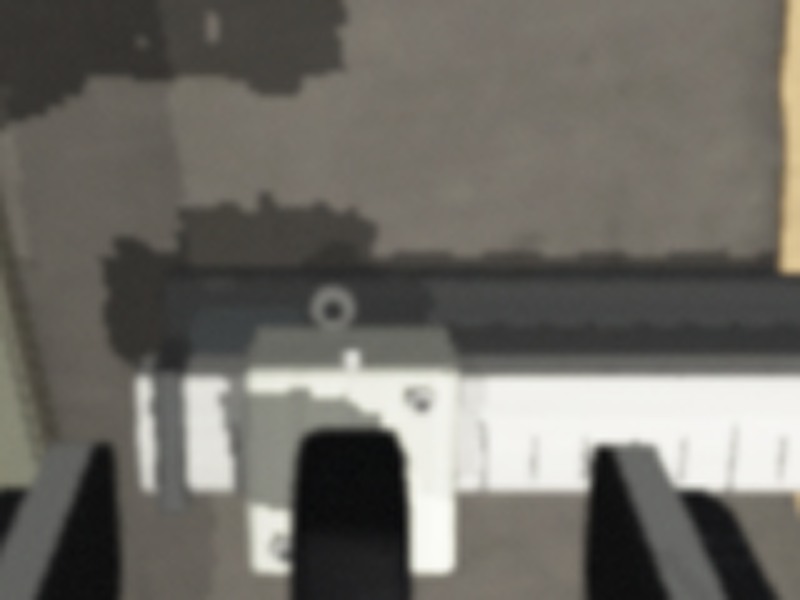

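```bash
python3 - <<'E' 2>/dev/null
from h import *
movep([.60,.045,.15],rot(A)); hold(.2); o=observe(); print(o['time_s'],o['eef_pos'])
snap('wrist','w8'); crop('w8',165,140,325,260,5,'w8c')
E
```

```text
10.7 [0.59935892 0.04417037 0.14895576]
```

View pics/w8c.png

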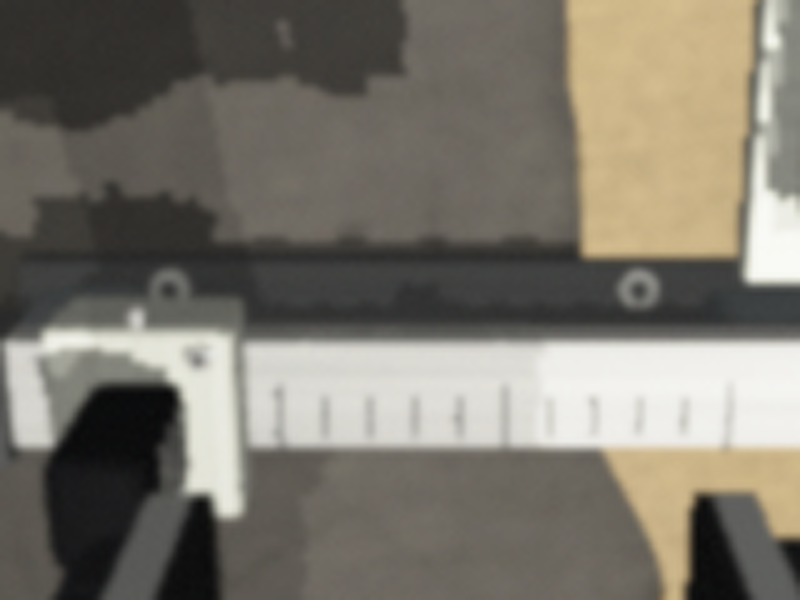

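```bash
python3 - <<'E' 2>/dev/null
from h import *
movep([.565,.30,.16],rot(A)); hold(.2); o=observe(); print(o['time_s'],o['eef_pos'])
snap('wrist','w9'); snap('top','t9'); snap('scene','s9')
crop('w9',180,90,440,285,3,'w9c'); crop('t9',270,165,390,255,6.6,'t9c');crop('s9',250,180,390,285,5.7,'s9c')
P=cloud('w9'); m=(P[...,2]>.117)&(P[...,2]<.123)&(abs(P[...,0]-.6)<.04)&(abs(P[...,1]-.32)<.035); q=P[m]; print('post top',len(q),q.mean(0),[ (q@a).min() for a in(XD,YD)],[ (q@a).max() for a in(XD,YD)])
c=[np.ptp(q@XD),np.ptp(q@YD)];print(c,((q@XD).min()+c[0]/2)*XD+((q@YD).min()+c[1]/2)*YD)
E
```

```text
11.9583 [0.56568119 0.29836611 0.1599739 ]
post top 670 [0.60040044 0.32094661 0.11957621] [np.float64(0.5345674953159597), np.float64(0.39305174025082457)] [np.float64(0.5640517214368993), np.float64(0.4145396653725098)]
[np.float64(0.029484226120939594), np.float64(0.021487925121685236)] [0.60151072 0.32090009 0.        ]
```

View pics/w9.png

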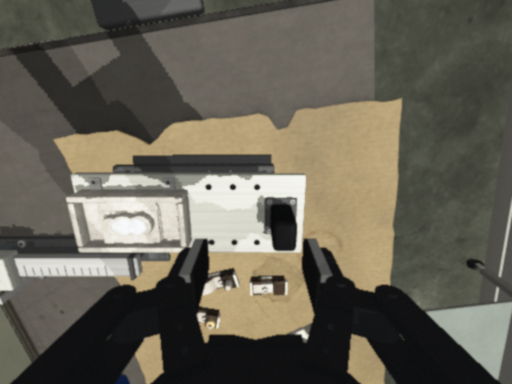

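View pics/t9c.png

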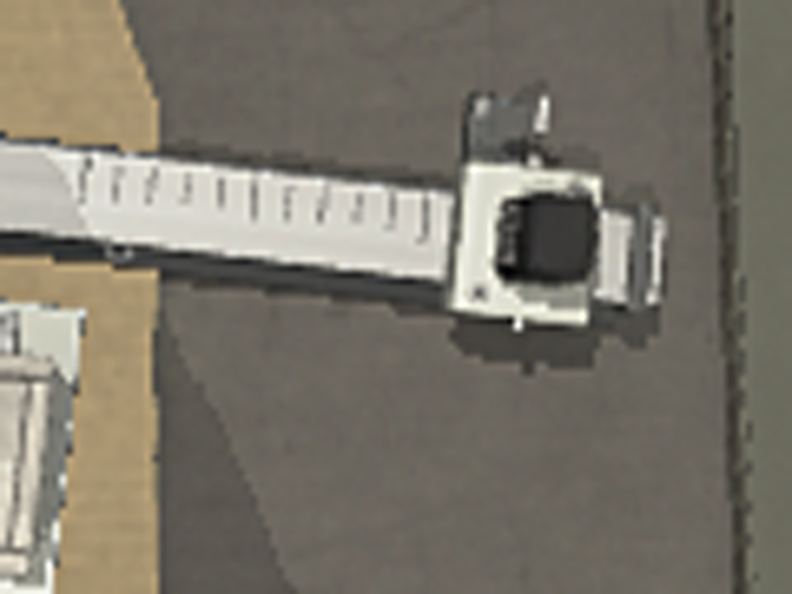

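View pics/s9c.png

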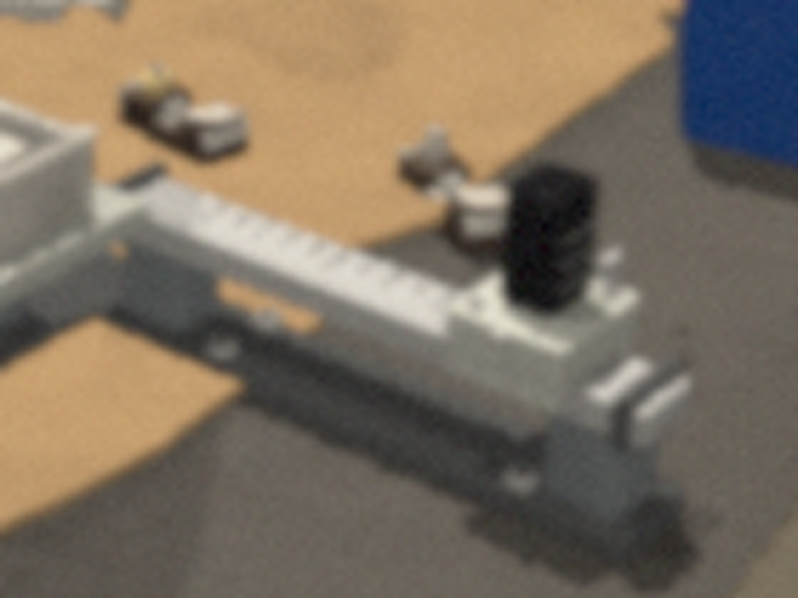

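```bash
python3 - <<'E' 2>/dev/null
from h import *
f=lambda x,y,h:ray_z('t9',270+(x+.5)/6.6-.5,165+(y+.5)/6.6-.5,h)
for n,a in(('ptr in',(518,323,.0645)),('ptr out',(538,158,.0645)),('fin',(544,110,.066))): print(n,f(*a),f(*a)@YD,f(*a)@XD)
f=lambda x,y,h:ray_z('w8',165+(x+.5)/5-.5,140+(y+.5)/5-.5,h)
print('w8 ptr',f(137,318,.0635)@YD)
g=lambda x,y,h:ray_z('w7',185+(x+.5)/5-.5,150+(y+.5)/5-.5,h)
print('w7 ptr',g(352,358,.0635)@YD)
P=cloud('t9')
for v in range(177,192): print(v,[f"{P[v,u,2]*1000:.0f}" for u in range(346,358)])
E
python3 -c "
from h import *;crop('t9',335,172,365,220,12,'t9d')"
```

```text
ptr in [ 0.60454128 -0.02180201  0.0645    ] 0.06506585796278144 0.6014249096903828
ptr out [ 0.65151262 -0.0294562   0.0645    ] 0.06422261562572296 0.6490083381185402
fin [ 0.66511901 -0.03138281  0.066     ] 0.06426595377162138 0.662750377917429
w8 ptr 0.06504130798917751
w7 ptr 0.06516381797393009
177 ['1', '1', '-1', '3', '-1', '-2', '0', '2', '-2', '2', '1', '2']
178 ['2', '1', '-0', '3', '2', '-1', '1', '2', '4', '-1', '-0', '-1']
179 ['-2', '2', '-1', '2', '1', '-1', '1', '-1', '-1', '-2', '0', '-4']
180 ['9', '11', '9', '8', '55', '63', '67', '1', '1', '0', '-1', '2']
181 ['9', '30', '39', '46', '59', '64', '67', '-0', '1', '-0', '2', '-2']
182 ['25', '31', '40', '48', '62', '66', '65', '2', '-1', '0', '1', '1']
183 ['24', '32', '42', '51', '59', '67', '66', '1', '3', '1', '2', '-0']
184 ['26', '34', '45', '51', '62', '69', '66', '0', '1', '1', '1', '-2']
185 ['25', '38', '45', '56', '56', '1', '-4', '2', '2', '-0', '2', '1']
186 ['27', '33', '9', '8', '2', '0', '-0', '1', '2', '0', '-3', '-2']
187 ['8', '9', '8', '1', '2', '-2', '-2', '0', '0', '1', '-1', '-2']
188 ['10', '9', '9', '1', '0', '3', '-0', '1', '0', '-2', '2', '-1']
189 ['9', '7', '10', '2', '66', '65', '-0', '3', '-1', '-1', '0', '-0']
190 ['67', '69', '69', '66', '66', '66', '5', '1', '3', '-0', '1', '5']
191 ['67', '68', '68', '68', '67', '68', '69', '67', '67', '68', '69', '65']
```

View pics/t9d.png

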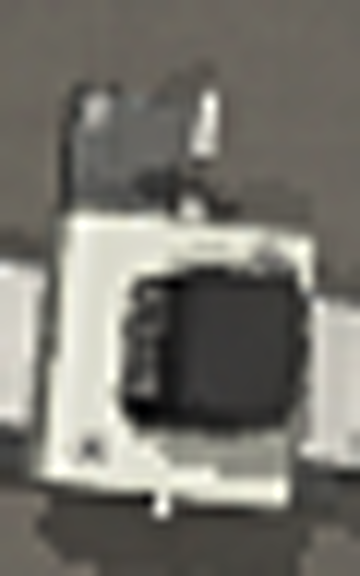

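```bash
python3 - <<'E' 2>/dev/null
from h import *
C=np.array([.6013,.3209,0])
movep(C+[0,0,.115],rot(-8.35))
print(move_l(C+[0,0,.046],.1,max_force=8)); o=observe(); print(o['time_s'],o['opening'],o['eef_pos'],o['ft_force'])
gripper_to(0,90); o=observe(); print(o['time_s'],o['opening'],o['eef_pos'],o['ft_force'],o['torque'])
snap('wrist','w10');snap('top','t10')
E
```

```text
False
13.3083 0.055113351150089016 [0.60181158 0.32107955 0.04658787] [ 0.17267292 -0.67570776  0.60796321]
13.7083 0.020933503590261436 [0.60194755 0.32099275 0.04721948] [-2.09118596 -1.17315101  5.20612118] [-0.29630257  0.22833527  0.00872726]
```

View pics/w10.png

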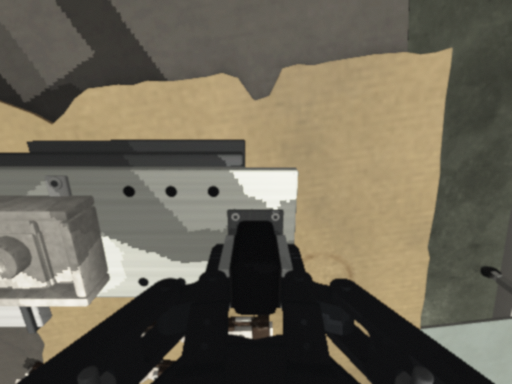

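View pics/t10.png

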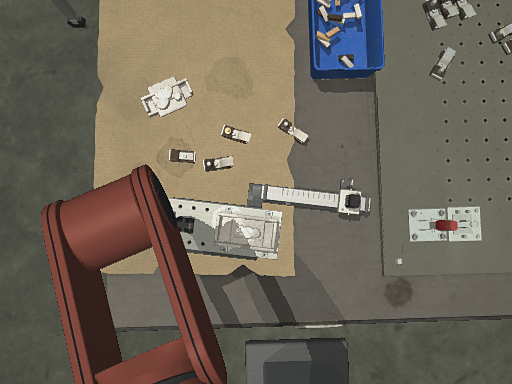

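```bash
python3 - <<'E' 2>/dev/null
from h import *
C=np.array([.6013,.3209,.0445])
p0=observe()['eef_pos']
print(move_l(C-.112*YD,.05,rotation=rot(A),max_force=40)); hold(.3); o=observe(); print(o['time_s'],o['opening'],o['eef_pos'],(o['eef_pos']-p0)@YD,(o['eef_pos']-p0)@XD,o['ft_force'],o['torque'])
snap('wrist','w11');snap('top','t11');snap('scene','s11')
crop('w11',0,150,160,270,5,'w11c');crop('t11',290,165,390,265,6,'t11c')
E
```

```text
False
16.5 0.020999432102575086 [0.58775946 0.21298606 0.04746986] -0.10888626044012048 0.001443140603397978 [ 0.52416857  7.9645009  10.19985342] [ 1.2798775   0.15858546 -0.14241764]
```

View pics/w11.png

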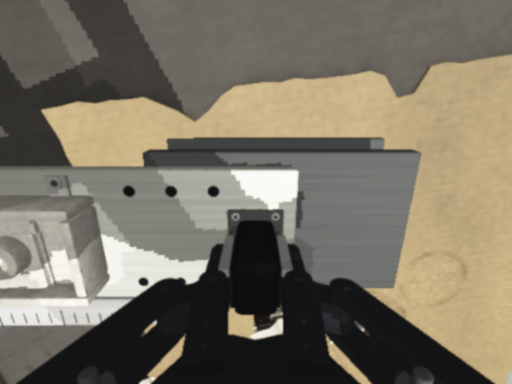

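View pics/t11c.png

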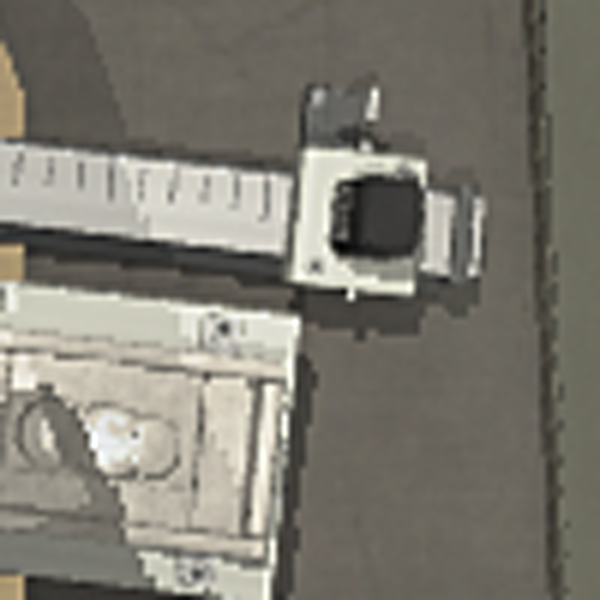

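View pics/s11.png

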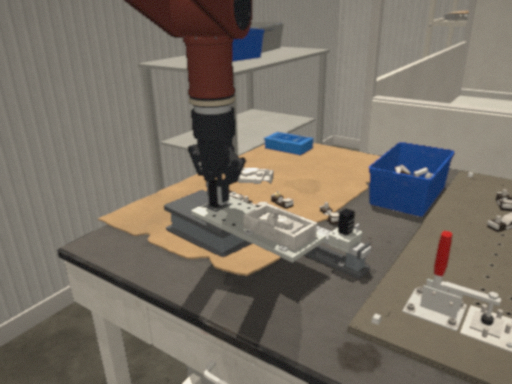

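```bash
python3 - <<'E' 2>/dev/null
from h import *
f=lambda x,y,h:ray_z('t11',290+(x+.5)/6-.5,165+(y+.5)/6-.5,h)
print('ptr',f(351,293,.0645)@YD,'end corner',f(300,317,.07)@YD, 'far', f(273,596,.07)@YD)
P=cloud('t11')
# end edge by depth
for v in (220,224,250,255):
    print(v,[f"{P[v,u]@YD*1000:.0f}/{P[v,u,2]*1000:.0f}" for u in range(332,343)])
m=(abs(P[...,2]-.07)<.004)
E=[]
for v in range(219,264):
    us=np.where(m[v,325:345])[0]+325
    if len(us):E.append(P[v,us.max()])
E=np.array(E);print(len(E),np.median(E@YD),(E@YD).round(4))
# flatness: plate height along board
q=P[m&(P[...,1]<.30)&(P[...,0]<.66)&(P[...,0]>.5)];q=q[(q@XD<.60)]
A_=np.c_[q@XD,q@YD,np.ones(len(q))];k=np.linalg.lstsq(A_,q[:,2],rcond=None)[0];print('plane tilt deg',np.degrees(k[:2]),len(q))
E
```

```text
ptr 0.0650423023022534 end corner 0.08135286978351694 far 0.08070059780693563
220 ['94/67', '93/70', '92/72', '89/70', '88/72', '85/69', '83/68', '82/69', '66/3', '63/1', '62/4']
224 ['94/69', '93/71', '90/69', '88/69', '87/69', '85/70', '83/69', '81/69', '64/-0', '63/2', '61/2']
250 ['95/98', '92/96', '90/92', '84/72', '81/68', '65/-1', '63/-2', '62/3', '60/3', '57/-1', '56/3']
255 ['94/98', '92/96', '84/69', '83/71', '66/-2', '64/0', '62/-1', '61/5', '58/-0', '56/0', '54/0']
45 0.08203114168166796 [0.0824 0.0817 0.0824 0.0816 0.081  0.081  0.0828 0.0823 0.0819 0.0823
 0.0823 0.0811 0.0818 0.081  0.0808 0.0829 0.0827 0.0826 0.0827 0.082
 0.0816 0.0818 0.0817 0.0812 0.0827 0.0825 0.0825 0.0826 0.0817 0.0823
 0.0813 0.0813 0.0814 0.0809 0.0834 0.0821 0.0827 0.083  0.0821 0.0814
 0.082  0.0816 0.0812 0.0828 0.0833]
plane tilt deg [-0.1320468   0.32393859] 1193
```

```bash
python3 -c "
from h import *;crop('t11',325,200,365,230,20,'t11d')"
```

```text
(no output)
```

View pics/t11d.png

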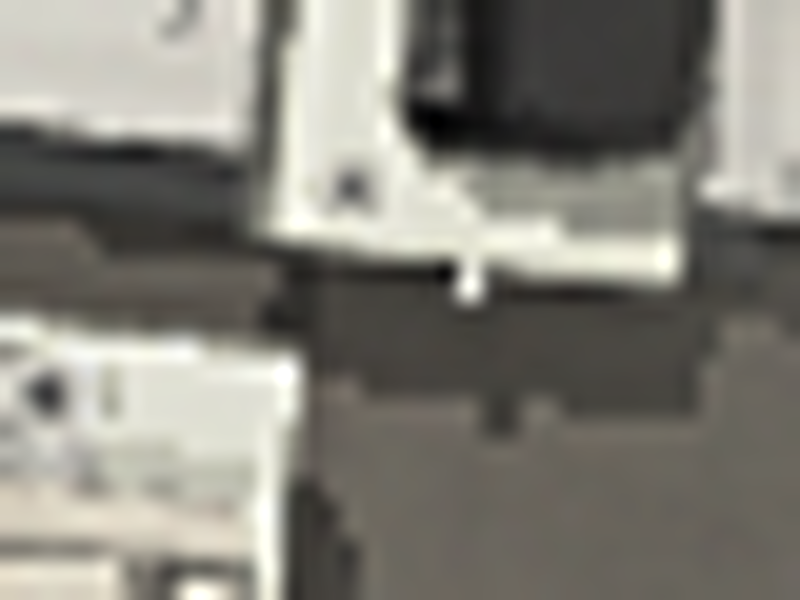

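```bash
python3 - <<'E' 2>/dev/null
from h import *
for t in('t9','t10','t11'):
    P=cloud(t);m=(abs(P[...,2]-.07)<.004)
    q=P[m&(P[...,1]<.34)&(P[...,0]<.66)&(P[...,0]>.5)];q=q[(q@XD<.572)&(q@XD>.49)]
    A_=np.c_[q@XD,q@YD-.15,np.ones(len(q))];k=np.linalg.lstsq(A_,q[:,2],rcond=None)[0];print(t,'tilt',np.degrees(k[:2]),len(q),np.ptp(q@YD))
C=np.array([.6013,.3209,.0445])
print(move_l(C-.1276*YD-.0005*XD,.03,max_force=40)); hold(.4); o=observe(); print(o['time_s'],o['opening'],o['eef_pos'],o['tcp_rot'],o['ft_force'],o['torque'])
snap('wrist','w12');snap('top','t12');snap('scene','s12')
crop('t12',325,165,385,265,6,'t12c');crop('t12',325,200,365,230,20,'t12d')
t='t12'
P=cloud(t);m=(abs(P[...,2]-.07)<.004)
q=P[m&(P[...,1]<.34)&(P[...,0]<.66)&(P[...,0]>.5)];q=q[(q@XD<.572)&(q@XD>.49)]
A_=np.c_[q@XD,q@YD-.15,np.ones(len(q))];k=np.linalg.lstsq(A_,q[:,2],rcond=None)[0];print(t,'tilt',np.degrees(k[:2]),len(q),np.ptp(q@YD))
E
```

```text
t9 tilt [-0.24125791  0.08428601] 1881 0.2212538097801809
t10 tilt [-0.00742034 -0.01013972] 1664 0.20188274396141334
t11 tilt [-0.38373452  0.3328305 ] 598 0.17413100035974116
False
17.7167 0.020648181400000912 [0.58511583 0.19723661 0.04745463] [0.77000564 1.56348547 0.62602651] [ 0.80990033  7.10705879 10.74272027] [ 1.24079481  0.14115066 -0.13105648]
t12 tilt [0.21752548 0.3904605 ] 414 0.12076407378612831
```

View pics/t12d.png

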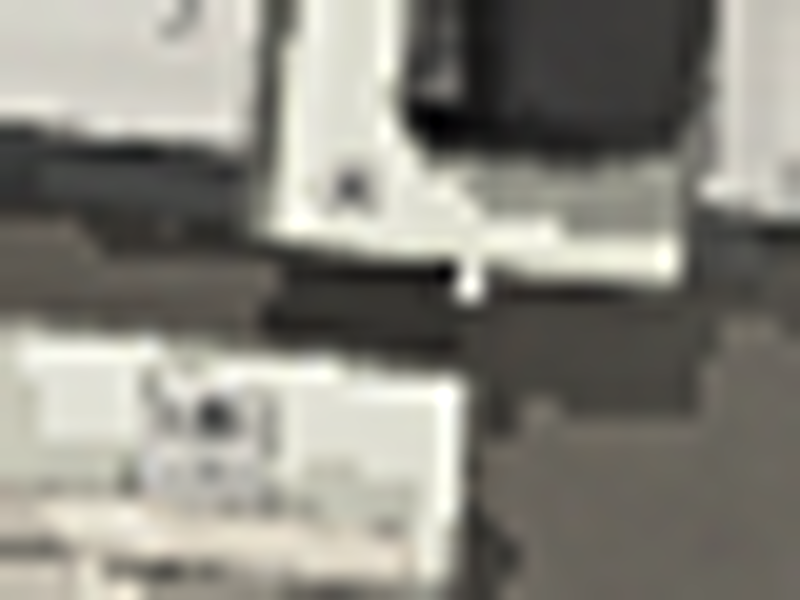

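View pics/t12c.png

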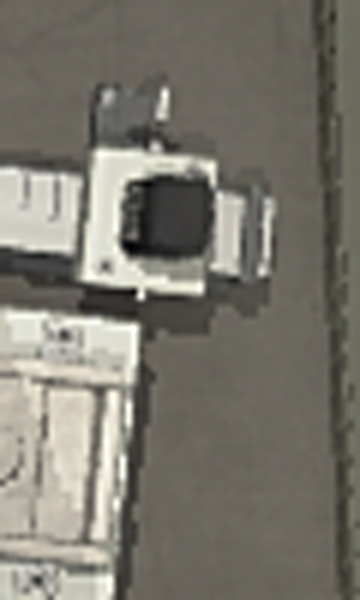

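View pics/w12.png

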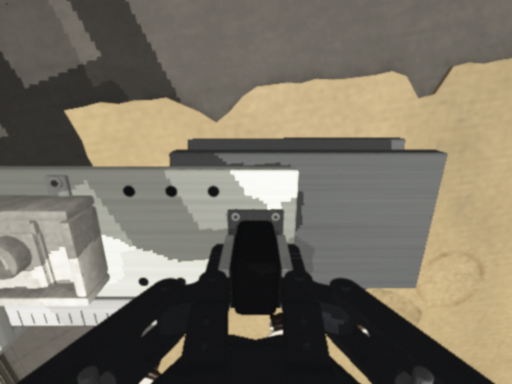

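```bash
python3 - <<'E' 2>/dev/null
from h import *
o=observe();R=Rn.from_euler('xyz',o['tcp_rot']).as_matrix();x=R[:,0];print('tilt along Y',np.degrees(x@YD),'along X',np.degrees(x@XD),'yaw',np.degrees(np.arctan2(-R[0,1],R[1,1])))
f=lambda x,y,h:ray_z('t12',325+(x+.5)/20-.5,200+(y+.5)/20-.5,h)
print('ptr',f(470,285,.0645)@YD,'end',f(466,378,.07)@YD,f(466,378,.0693)@YD)
# height of plate vs riser in wrist view
P=cloud('w12')
print('plate',[P[v,u].round(4) for v,u in((180,285),(180,240),(180,200),(180,140),(180,60),(180,20))])
print('riser',[P[v,u,2].round(4) for v,u in((200,340),(230,380),(270,400),(180,400))])
P=cloud('w10')
print('plate0',[P[v,u,2].round(4) for v,u in((180,285),(180,240),(180,200),(180,140),(180,60),(180,20))])
E
```

```text
tilt along Y 0.29250709617883097 along X 0.3011270401225538 yaw -8.248774855134542
ptr 0.0650823032633817 end 0.0658052107725285 0.0656463060196387
plate [array([0.5492, 0.2207, 0.0708]), array([0.5456, 0.1947, 0.0703]), array([0.5424, 0.1713, 0.0694]), array([0.5374, 0.1364, 0.0693]), array([0.5299, 0.0932, 0.0733]), array([0.5274, 0.0657, 0.0679])]
riser [np.float64(0.0606), np.float64(0.0601), np.float64(0.0593), np.float64(0.06)]
plate0 [np.float64(0.0698), np.float64(0.0707), np.float64(0.0693), np.float64(0.0698), np.float64(0.0738), np.float64(0.0702)]
```

```bash
python3 - <<'E' 2>/dev/null
from h import *
C=np.array([.6013,.3209,.0437])
Rc=Rn.from_rotvec(np.radians(-.4)*XD)*Rn.from_euler('xyz',rot(A))
print(move_l(C-.1278*YD-.0005*XD,.02,rotation=Rc.as_euler('xyz'),max_force=40)); hold(.4); o=observe(); print(o['time_s'],o['opening'],o['eef_pos'],o['ft_force'],o['torque'])
R=Rn.from_euler('xyz',o['tcp_rot']).as_matrix();x=R[:,0];print('tilt along Y',np.degrees(x@YD),'along X',np.degrees(x@XD))
snap('wrist','w13');snap('top','t13');snap('scene','s13')
t='t13'
P=cloud(t);m=(abs(P[...,2]-.07)<.004)
q=P[m&(P[...,1]<.34)&(P[...,0]<.66)&(P[...,0]>.5)];q=q[(q@XD<.572)&(q@XD>.49)]
A_=np.c_[q@XD,q@YD-.15,np.ones(len(q))];k=np.linalg.lstsq(A_,q[:,2],rcond=None)[0];print(t,'tilt',np.degrees(k[:2]),len(q),np.ptp(q@YD))
for t in('t11','t12','t13'):
  z=load(t);g=cv2.cvtColor(z['p'],cv2.COLOR_RGB2GRAY).astype(float);E=[]
  for v in range(222,262):
    lo=318; u0=330 if t=='t11' else 338
    d=g[v,u0:u0+16]-g[v,u0+1:u0+17]; i=d.argmax()
    if d[i]<25 or i in(0,15): continue
    off=.5*(d[i-1]-d[i+1])/(d[i-1]-2*d[i]+d[i+1]); E.append(ray_z(t,u0+i+.5+off,v,.07)@YD)
  print(t,'end edge subpix',len(E),np.median(E),np.std(E))
crop('s13',250,190,390,290,5.7,'s13c')
E
```

```text
False
18.5167 0.02118692251512272 [0.58512426 0.19709536 0.04716612] [-0.48140516  6.85160223 14.08358458] [ 1.31931148  0.40496987 -0.09440232]
tilt along Y -0.09655001787091393 along X 0.3037249527015356
t13 tilt [-0.34878752  0.11514127] 461 0.12647510381384994
t11 end edge subpix 37 0.08142293428930643 0.003155907558416163
t12 end edge subpix 40 0.06537342427306315 0.0036770201421912605
t13 end edge subpix 39 0.06519928148161044 0.0033140003033946415
```

View pics/s13c.png

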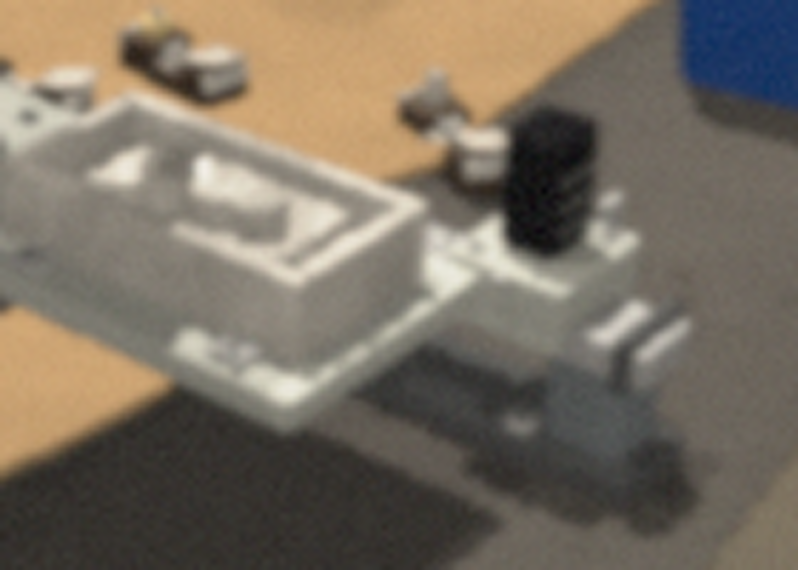

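```bash
python3 - <<'E' 2>/dev/null
from h import *
o=observe();print(o['time_s'],o['ft_force'],o['opening']);job_done()
E
```

```text
18.6667 [-0.54133769  6.55028192 14.08132851] 0.021182649234022632
the job is handed in; nothing more can be done
```

The gauge is at the mark and the board is slid out level with the pointer bar. I handed the job in at 18.7 s, still gripping the post and pressing the board flat with about 14 N.

- **Gauge:** I slid the carriage about 67 mm along its rail. In the wrist images its pointer bar came within about 0.3 mm of the mark fin. In the top image it was within about 0.4 to 0.8 mm. It read the same after the board had moved.
- **Board:** I pinched the post and slid the board about 124 mm along the riser without lifting it. In the top image its outer end is within about 0.2 mm of the pointer bar.
- **Tilt:** Near the end the board was about 0.3° nose-down. I corrected that with a small wrist turn and a bit more downward push. The last depth fit shows about 0.1° along the board.

**Checks that failed or disagreed:**
- My first try at the carriage grip closed on air just above it and moved nothing. The real fingertips sit about 34 mm behind the reported TCP, so I corrected for that in both grasps.
- Working from the arm's own position, the board end comes out about 1 mm further out than the images show. I went with the images.
- The board's tilt across its width read between -0.4° and +0.2° in the depth fits (about -0.35° in the last one). That was too noisy to use, so I left it alone.

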